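# Seat the well plate in the plate nest and clamp it

### The job

Get the 96-well plate ready for pipetting: with the fingertips and without lifting it, push it across the deck of the plate nest until its long side lies flat against the black back fence and its left end is against the black end stop. Then push the lever's knob round counter-clockwise as far as it goes, so that its roller clamps the plate, and leave the plate seated and the lever closed. Do not disturb the bottles and the beaker standing around.

Things in the scene. Friction and masses are not known exactly. Their poses are not given: they have to be found in the camera images.
- plate_nest: Fixed plate nest: grey anodised aluminium deck, its top 16 mm above the bench. Origin on the bench; own x points to the back fence (away from the robot), y to the end stop (to the robot's left), within 0.2 rad of the world's axes. The deck spans x -98 to +82 mm, y -150 to +140 mm; its front and right sides are open.
- fence_face (a point): On the deck at the foot of the back fence's face, middle of its length; axes as the nest; nest frame (60, -5, 16) mm. The fence is a black bar along y, 12 mm thick, 18 mm high above the deck, from y -147 to +137 mm.
- stop_face (a point): On the deck at the foot of the end stop's face, middle of its length; axes as the nest; nest frame (27, 120, 16) mm. The stop is a black bar along x, 12 mm thick, 18 mm high above the deck, from x -6 to +60 mm, where it meets the fence.
- plate_home (a point): Point on the deck where the plate's origin lies when the plate is seated against fence and stop; axes as the nest. In the nest's frame (17.25, 56.1, 16) mm.
- well_plate: Loose white 96-well plate, 85.5 (its x) by 127.8 (its y) by 30 mm high, 0.11 to 0.23 kg; origin at the centre of its underside. Its lower 12 mm (skirt) has the full size, above it is 2.5 mm narrower on each side. Starts on the deck, 8 to 35 mm short of home in the nest's x and 75 to 100 mm in y, up to 0.2 rad askew. Slides under a push of 1 to 3 N.
- lever_arm (a joint): Lever at the deck's front left, turning on an upright pin. 0 = open: handle to the nest's -x, white roller nose to -y, clear of the plate. Grows counter-clockwise from above to its stop at 1.67 rad: handle along -y, roller to +x pressing on the front side of a seated plate. Starts at 0 to 0.3; stays where left (friction about 1 N at the knob, up to 3 N near the end). Closed first, it bars the plate's way.
- lever_pivot (a point): The lever's pin, 24 mm above the bench, at (-45, 85) mm in the nest's frame; axes as the nest. The roller's rim reaches 20 mm from the pin, the pin's hub 10 mm.
- lever_knob (a point): Top centre of the lever's upright black knob, 61 mm above the bench. At joint value q it lies at (-62 cos q, -62 sin q) mm from the pin in the nest's axes. Knob 12 mm thick at its foot, 18 mm near the top, 28 to 61 mm above the bench; the flat arm below it, 12 mm wide, spans 22 to 28 mm above the bench.
- dropper_bottle: Amber dropper bottle with black teat, 36 mm wide, 97 mm high, standing on the bench behind the fence; origin at the centre of its underside. Leave it alone.
- reagent_bottle: Amber reagent bottle with black cap, 62 mm wide, 130 mm high, standing on the bench behind the fence, further left; origin at the centre of its underside. Leave it alone.
- beaker_small: Small glass beaker, 53 mm wide, 68 mm high, on the bench left of the nest; origin at the centre of its underside. Leave it alone.

How it is judged:
On the way, in this order (a step that is already met when the one before it is completed fails the run):
1. the plate lies against the back fence and the end stop (x of well_plate in the frame of plate_home above -0.0025 m and y of well_plate in the frame of plate_home above -0.0025 m and angle between the y axis of well_plate and the y axis of plate_nest, either way round below 0.035 rad), for 0.1 s.
2. the lever is closed on the plate (value of joint lever_arm above 1.5 rad), for 0.2 s.
At the end, for the whole second after the job is handed in: The plate lies flat and at rest on the deck, within 1.5 mm of the fence, within 2.5 mm of the end stop and within 0.02 rad of the fence's line; the lever stands beyond 1.5 rad and its roller presses on the plate (more than 0.5 N) (x of well_plate in the frame of plate_home above -0.0015 m and y of well_plate in the frame of plate_home above -0.0025 m and angle between the y axis of well_plate and the y axis of plate_nest, either way round below 0.02 rad and z of well_plate in the frame of plate_home below 0.002 m and value of joint lever_arm above 1.5 rad and contact force between lever_arm and well_plate above 0.5 N and linear speed of well_plate below 0.01 m/s); the robot touches nothing.
It fails at once if the plate is lifted off the deck (z of well_plate in the frame of plate_home above 0.006 m).
It fails at once if the plate is tipped (angle between well_plate's own z axis and vertical above 0.12 rad).
It fails at once if a bottle or the beaker is disturbed (distance of any of dropper_bottle, reagent_bottle, beaker_small from where it was at the start of the episode above 0.015 m).
It also fails if it takes over 56 s, if anything falls off the work surface, if the arm or the gripper's body presses on something with over 40 N, if the wrist force passes 120 N, or if a joint passes its speed limit or range.

### The arm

A 7-joint arm with a two-finger parallel gripper is mounted at the origin on a cart in front of the work surface, level with it; the furniture and walls round the work are solid. World frame = base frame: x ahead of the robot, y to its left, z up, the work surface at z = 0. Lengths are in m, angles in rad, forces in N, time in s.
With the tool pointing down it reaches from about 0.425 to 0.875 m from the base axis. Payload 4.7 kg.
Tool frame: the origin (TCP) lies between the finger pads; the fingertips stand 19 mm ahead of it and the grasp point (between the pads) is the TCP; z points along the fingers, x is the direction in which the jaws open and shut, and the axes are right-handed (so a half turn about z gives the same grasp; the last joint's range is limited). The gripper opens to 87 mm and grips with 3 to 60 N. Pads are 19 mm wide; open, the fingers measure 117 mm over their backs; the gripper's body (75 mm by 190 mm) begins 51 mm behind the grasp point.
Start: joints at [-1.288, 0.321, -0.07, 1.45, 0.023, 1.371, -0.057], TCP at [0.173, 0.627, 0.213] pointing down, gripper open.
Joint ranges: [-2.86, 2.86], [-0.3, 2.09], [-1.38, 1.24], [0.06, 2.45], [-1.56, 4.7], [0.09, 2.05], [-2.69, 2.69]. Speed limits (rad/s): [2.57, 2.57, 3.14, 3.14, 3.14, 3.14, 3.14].

### API

Orientations are given as [roll, pitch, yaw] about the fixed x, y, z axes, in that order (R = Rz(yaw) Ry(pitch) Rx(roll)).
In Python, from rig import bot, vision gives the robot as it stands.
- The arm moves only by the tool move_arm, never from a script. Its argument "increments" is a list of rows, each an object with "twist": the turn, a rotation vector about the world's x, y, z in rad, a list of three; "dp": the shift along the world's x, y, z in mm, a list of three; "fingers": the finger opening in mm, from 0 to 87. A call has 1 to 5 rows; each row shifts and turns the commanded pose from where the row before left it; what a row does not reach is not made up. A row lasts 1/10 s, in which the tool goes at most 50 mm and 8.59 degrees, less where a joint would pass 70% of its speed; a pose out of reach is approached as far as the arm can. A call is refused whole if a number of a shift passes 50 or a number of a turn 0.15, either way. A call with a gripper value outside its range is refused whole. The fingers move at their own pace and stop on an object; "squeeze" is the grip in N (left out, the last holds). Time passes only in rows, so rows that do not move let the fingers close. It gives the time, the measured TCP pose, the force and the opening at its end, in the units of the state.
- bot.observe(): the state, without advancing time (a new reading comes with each control period).
- vision.capture(name): name is "side" or "top" or "wrist"; returns a dict with "image" (400x640x3 uint8, blue, green, red), "camera_matrix" (3x3 intrinsics, pixels), "rvec" (rotation vector, rad) and "tvec" (3), from world to camera coordinates, as OpenCV has them; the wrist camera has in their place "mount" (4x4, takes a point from camera to tool coordinates, whose origin is the TCP and whose axes are the tool frame's). Camera axes: x right, y down, z forward; pixel columns grow to the right and rows downward; lengths in m; the calibration is good to about 2 mm. A picture is of the moment at which its call begins: read the wrist's pose just before it. There is no depth.
- bot.finish_job(): hands the job in, once; it reports no verdict.
The state is a dict: "time_s": time; "joints": joint angles; "qd": joint speeds; "effort": joint torques, N m; "ee_pos": TCP position; "ee_rot": TCP orientation; "wrist_force": force on the tool from outside, world axes, zero at the start; "ft_torque": the same for the moment, N m; "opening": opening from 0.0 (shut) to 1.0 (fully open).
Only numpy, scipy, OpenCV 4.12 (cv2) and the standard library are available. Lean on these libraries where they do the work, as an engineer would, in place of code of your own. Each camera call takes 0.05 s, during which the arm holds its last target. There are 200 camera calls.

## Working session

There is one attempt and no reset: what is moved stays moved. The work goes in short steps, Python scripts to look and compute and a tool call to move; the robot and the scene stay as the last step left them, time stands still between calls to the robot, and variables do not carry over. Pictures are saved under pics/ and viewed, about 8 in all and at most 12, crops included, and the job is handed in when it is done.

Besides the shell and the picture viewer there is one more tool, called after "Request:" as a command line: name --argument value ..., lists and objects as JSON in quotes. move_arm: Moves the arm, as the interface text tells. Its arguments: {"type":"object","properties":{"increments":{"type":"array","items":{"type":"object","properties":{"twist":{"type":"array","items":{"type":"number"}},"dp":{"type":"array","items":{"type":"number"}},"fingers":{"type":"number"}}}},"squeeze":{"type":"number"}},"required":["increments"]}

```bash
mkdir -p pics; ls; cat > h.py <<'E'
import cv2, numpy as np, pickle
from rig import bot, vision
def shot(n,tag):
    c=vision.capture(n); cv2.imwrite(f"pics/{tag}.png",c["image"]); pickle.dump(c,open(f"{tag}.pkl","wb")); return c
def ray(c,uv,z):
    """world xy(z) of pixels on plane z (fixed cameras)"""
    R,_=cv2.Rodrigues(np.array(c["rvec"],float)); t=np.array(c["tvec"],float).reshape(3)
    C=-R.T@t
    p=cv2.undistortPoints(np.array(uv,float).reshape(-1,1,2),np.array(c["camera_matrix"]),None).reshape(-1,2)
    d=np.c_[p,np.ones(len(p))]@R
    return C+d*((z-C[2])/d[:,2])[:,None]
def proj(c,P):
    return cv2.projectPoints(np.array(P,float),np.array(c["rvec"],float),np.array(c["tvec"],float),np.array(c["camera_matrix"]),None)[0].reshape(-1,2)
E
python3 - <<'E'
from h import *
a=shot("top","top0")
s=bot.observe(); print(s["time_s"],s["ee_pos"],s["ee_rot"],s["opening"])
E
```

```text
pics
0.05 [0.17247896 0.62614307 0.21210132] [3.14152755e+00 1.80707712e-03 1.30209229e+00] 1.0035663833926607
```

View pics/top0.png

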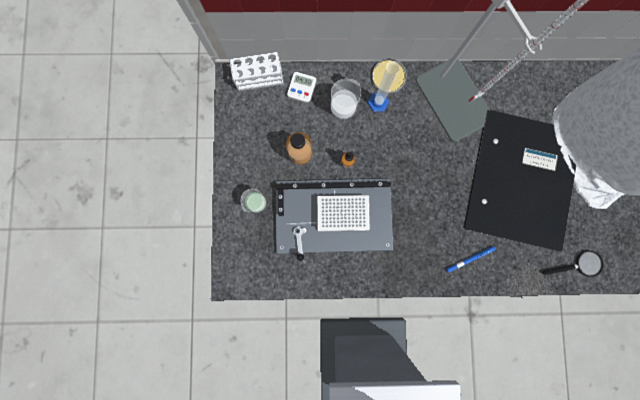

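```bash
python3 - <<'E'
from h import *
a=pickle.load(open("top0.pkl","rb"))
print(proj(a,[[0,0,0],[.5,0,0],[.5,.2,0],[.173,.627,.213],[.173,.627,.0]]))
cv2.imwrite("pics/top0c.png",cv2.resize(a["image"][165:275,225:405],None,fx=4.4,fy=4.4,interpolation=cv2.INTER_CUBIC))
b=shot("side","side0")
E
```

```text
[[396.31686054 451.65397086]
 [389.51842707 239.91683605]
 [310.15943615 240.98504995]
 [ 74.32143219 425.39915389]
 [133.04941321 380.74116396]]
```

View pics/top0c.png

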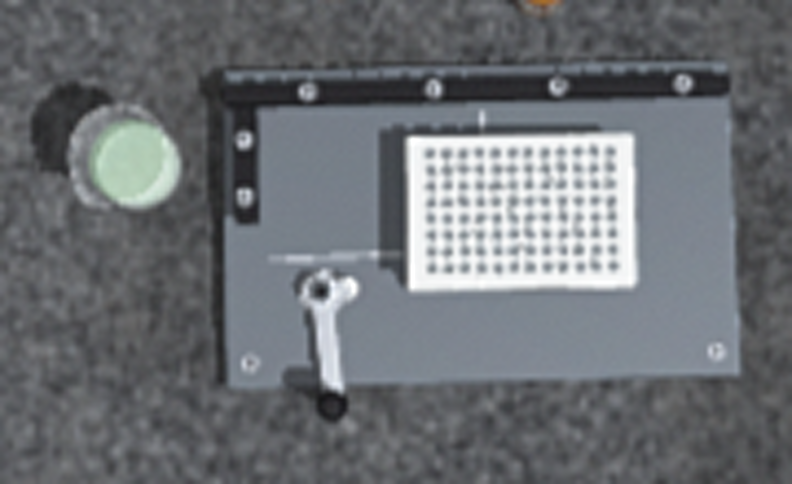

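View pics/side0.png

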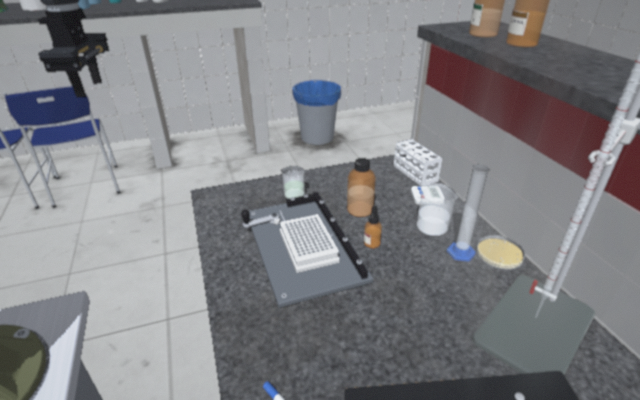

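```bash
cat >> h.py <<'E'
def nestpose(pw,pn):
    """planar rigid fit nest->world; returns yaw,origin,resid"""
    pw=np.array(pw)[:,:2];pn=np.array(pn,float)[:,:2]
    a=pn-pn.mean(0);b=pw-pw.mean(0)
    th=np.arctan2((a[:,0]*b[:,1]-a[:,1]*b[:,0]).sum(),(a*b).sum())
    R=np.array([[np.cos(th),-np.sin(th)],[np.sin(th),np.cos(th)]])
    t=pw.mean(0)-R@pn.mean(0)
    return th,t,R,pw-(pn@R.T+t)
E
python3 - <<'E'
from h import *
a=pickle.load(open("top0.pkl","rb"))
f=lambda uv,z: ray(a,np.array(uv,float)/4.4+[225-.4,165-.4],z)
deck=f([[229,387],[740,374]],.016)
st=f([[259,108],[728,97],[259,222]],.016)
W=np.r_[deck,st]; 
N=np.array([[-98,140],[-98,-150],[60,120],[60,-147],[-6,120]])/1e3
th,t,R,res=nestpose(W,N); print("nest",th,t,"\n",res*1e3)
pl=f([[406,137],[635,133],[637,288],[408,291]],.046)[:,:2]
print("plate corners nest mm\n",((pl-t)@R)*1e3,"\nmean",((pl.mean(0)-t)@R)*1e3)
v=pl[0]-pl[1]+pl[3]-pl[2]; print("plate yaw rel",np.arctan2(-v[0],v[1])-th)
k=f([[332,404]],.061)[0,:2]; kn=(k-t)@R-[-.045,.085]; print("knob",k,kn,np.arctan2(-kn[1],-kn[0]))
print("home",R@[.01725,.0561]+t,"pivot",R@[-.045,.085]+t)
E
```

```text
nest 0.010173156008959825 [0.57201236 0.1447532 ] 
 [[ 0.31523702 -1.57760245]
 [ 0.61776319  1.99783163]
 [-0.88524976 -0.10589348]
 [-0.21007624 -0.96292045]
 [ 0.16232579  0.64858475]]
plate corners nest mm
 [[ 37.10933406  36.60361582]
 [ 36.6132877  -89.66723778]
 [-48.57810069 -87.65080618]
 [-47.32343325  37.30694393]] 
mean [ -5.54472805 -25.85187105]
plate yaw rel -0.0069684957845379935
knob [0.46469234 0.22252619] [-0.06152329 -0.00613928] 0.0994586113379571
home [0.58869076 0.20102578] pivot [0.52614999 0.22929102]
```

Request:
move_arm --increments '[{"dp": [27,-42,0],"twist": [0,0,0.06],"fingers": 60},{"dp": [27,-42,0],"twist": [0,0,0.06],"fingers": 60},{"dp": [27,-42,0],"twist": [0,0,0.06],"fingers": 60},{"dp": [27,-42,0],"twist": [0,0,0.06],"fingers": 60},{"dp": [27,-42,0],"twist": [0,0,0.04],"fingers": 60}]'

```text
time_s: 0.6
ee_pos: [0.3083, 0.4146, 0.2128]
ee_rot: [-3.141, 0.0, 1.584]
wrist_force: [-0.2, -0.1, -0.4]
opening: 0.712
```

Request:
move_arm --increments '[{"dp": [27,-42,0],"fingers": 60},{"dp": [27,-42,0],"fingers": 60},{"dp": [27,-42,0],"fingers": 60},{"dp": [27,-42,0],"fingers": 60},{"dp": [27,-42,0],"fingers": 60}]'

```text
schema error: expected keys twist, dp, fingers
```

Request:
move_arm --increments '[{"dp": [27,-42,0],"twist": [0,0,0],"fingers": 60},{"dp": [27,-42,0],"twist": [0,0,0],"fingers": 60},{"dp": [27,-42,0],"twist": [0,0,0],"fingers": 60},{"dp": [27,-42,0],"twist": [0,0,0],"fingers": 60},{"dp": [27,-42,0],"twist": [0,0,0],"fingers": 60}]'

```text
time_s: 1.1
ee_pos: [0.4432, 0.2047, 0.213]
ee_rot: [-3.142, -0.0, 1.582]
wrist_force: [0.9, 0.8, -0.4]
opening: 0.691
```

Request:
move_arm --increments '[{"dp": [27,-43,0],"twist": [0,0,0],"fingers": 60},{"dp": [27,-43,0],"twist": [0,0,0],"fingers": 60},{"dp": [0,0,-40],"twist": [0,0,0],"fingers": 60},{"dp": [0,0,0],"twist": [0,0,0],"fingers": 60}]'

```text
time_s: 1.5
ee_pos: [0.493, 0.1195, 0.1688]
ee_rot: [-3.133, 0.003, 1.578]
wrist_force: [-1.4, 0.5, 0.1]
opening: 0.687
```

```bash
python3 - <<'E'
from h import *
s=bot.observe(); print(s["time_s"],s["ee_pos"],s["ee_rot"])
c=shot("wrist","w1"); print(c["mount"],c["camera_matrix"])
shot("top","top1")
E
```

```text
1.5 [0.49296843 0.11945211 0.16884719] [-3.13347589e+00  2.95652069e-03  1.57833085e+00]
[[ 9.99999391e-01  8.75949760e-04 -6.71476289e-04 -1.93046401e-04]
 [-6.88325953e-04  9.70530539e-01  2.40977175e-01 -6.49947567e-02]
 [ 8.62772143e-04 -2.40976566e-01  9.70530551e-01 -1.71903568e-01]
 [ 0.00000000e+00  0.00000000e+00  0.00000000e+00  1.00000000e+00]] [[354.74428751   0.         327.73680725]
 [  0.         354.74428751 198.25976254]
 [  0.           0.           1.        ]]
```

View pics/w1.png

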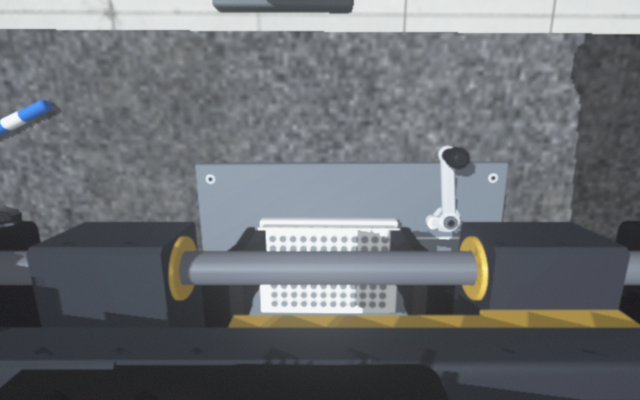

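```bash
cat >> h.py <<'E'
from scipy.spatial.transform import Rotation as Ro
def wray(c,s,uv,z):
    T=np.eye(4);T[:3,:3]=Ro.from_euler("xyz",s["ee_rot"]).as_matrix();T[:3,3]=s["ee_pos"]
    T=T@np.array(c["mount"])
    p=cv2.undistortPoints(np.array(uv,float).reshape(-1,1,2),np.array(c["camera_matrix"]),None).reshape(-1,2)
    d=np.c_[p,np.ones(len(p))]@T[:3,:3].T; C=T[:3,3]
    return C+d*((z-C[2])/d[:,2])[:,None]
TH=0.0102;TT=np.array([.5720,.1448]);RR=np.array([[np.cos(TH),-np.sin(TH)],[np.sin(TH),np.cos(TH)]])
nest=lambda p:(np.array(p)[...,:2]-TT)@RR*1e3
world=lambda n:(np.array(n,float)/1e3)@RR.T+TT
E
python3 - <<'E'
from h import *
c=pickle.load(open("w1.pkl","rb")); s=dict(ee_pos=[.49297,.11945,.16885],ee_rot=[-3.13348,.00296,1.57833])
print(nest(wray(c,s,[[197,164],[505,163]],.016)),nest(wray(c,s,[[262,219],[396,219]],.028)),nest(wray(c,s,[[457,157]],.061)))
print(nest(s["ee_pos"]))
E
```

```text
[[ -97.55697743 -146.04204944]
 [ -98.07328248  137.55710185]] [[-48.19874279 -86.02892028]
 [-48.09794719  37.38651904]] [[-109.08457256   76.83974587]]
[-79.28445441 -24.54258928]
```

Request:
move_arm --increments '[{"dp": [0,0,-45],"twist": [0,0,0],"fingers": 60},{"dp": [0,0,-45],"twist": [0,0,0],"fingers": 60},{"dp": [0,0,-38],"twist": [0,0,0],"fingers": 60},{"dp": [0,0,0],"twist": [0,0,0],"fingers": 60},{"dp": [0,0,0],"twist": [0,0,0],"fingers": 60}]'

```text
time_s: 2.1
ee_pos: [0.4965, 0.1233, 0.0467]
ee_rot: [3.141, -0.001, 1.584]
wrist_force: [0.5, 0.5, 0.8]
opening: 0.689
```

Request:
move_arm --increments '[{"dp": [9,0,0],"twist": [0,0,0],"fingers": 60},{"dp": [7,0,0],"twist": [0,0,0],"fingers": 60},{"dp": [5,0,0],"twist": [0,0,0],"fingers": 60},{"dp": [5,0,0],"twist": [0,0,0],"fingers": 60},{"dp": [5,0,0],"twist": [0,0,0],"fingers": 60}]'

```text
time_s: 2.6
ee_pos: [0.5275, 0.122, 0.0455]
ee_rot: [3.141, -0.0, 1.582]
wrist_force: [0.7, 0.5, 0.7]
opening: 0.691
```

```bash
python3 - <<'E'
from h import *
s=bot.observe(); print(s["time_s"],s["ee_pos"],nest(s["ee_pos"]),s["wrist_force"])
a=shot("top","t2"); b=shot("side","s2")
z=lambda i,r:cv2.resize(i[r[0]:r[1],r[2]:r[3]],(640,340),interpolation=cv2.INTER_CUBIC)
cv2.imwrite("pics/c2.png",np.vstack([z(a["image"],(170,265,250,410))[:290],z(b["image"],(190,305,220,400))[:300]]))
E
```

```text
2.6 [0.5275489  0.12195486 0.04554936] [-44.68180214 -22.39056134] [0.68571909 0.46356492 0.69610098]
```

View pics/c2.png

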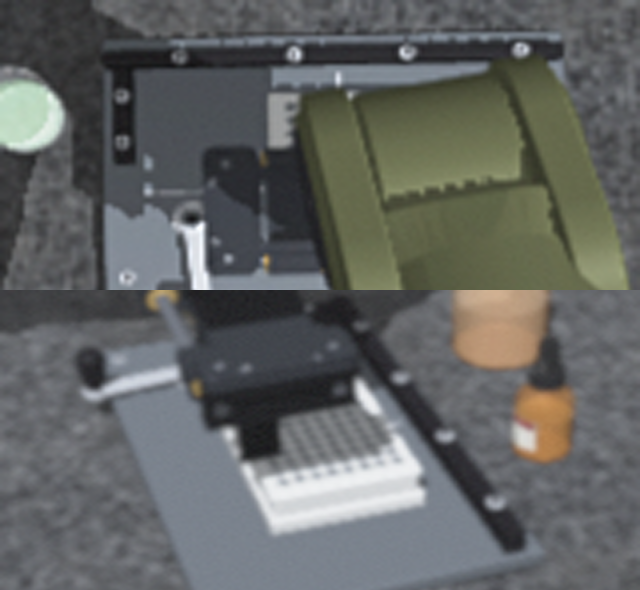

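```bash
python3 - <<'E'
from h import *
b=pickle.load(open("s2.pkl","rb"));b0=pickle.load(open("side0.pkl","rb"))
S=np.array([640/180,340/115]); O=np.array([220,190]); f=lambda P:(proj(b,P)-O+.5)*S+[0,290]
print("tip",f([[.518,.092,.0265],[.537,.092,.0265],[.518,.077,.0265],[.537,.077,.0265]]))
for x in (-5.5,0,5,10,17):
  c=[(x-42.75,-25-63.9),(x+42.75,-25-63.9)]; w=world(c); print(x,f(np.c_[w,[.016,.016]]).round(0).tolist(), f(np.c_[world([(x-40.25,-86.4),(x+40.25,-86.4)]),[.046]*2]).round(0).tolist())
cv2.imwrite("pics/c3.png",np.hstack([cv2.resize(i["image"][225:285,260:350],(400,500),interpolation=cv2.INTER_CUBIC) for i in (b0,b)]))
E
```

```text
tip [[243.90152881 491.19268066]
 [277.88166625 484.72083584]
 [251.19032062 506.19021192]
 [285.63198643 499.52842979]]
-5.5 [[275.0, 538.0], [427.0, 507.0]] [[276.0, 499.0], [422.0, 470.0]]
0 [[285.0, 536.0], [437.0, 505.0]] [[286.0, 497.0], [432.0, 468.0]]
5 [[294.0, 534.0], [446.0, 503.0]] [[296.0, 495.0], [441.0, 467.0]]
10 [[304.0, 533.0], [454.0, 501.0]] [[305.0, 494.0], [449.0, 465.0]]
17 [[316.0, 530.0], [466.0, 499.0]] [[318.0, 491.0], [462.0, 462.0]]
```

View pics/c3.png

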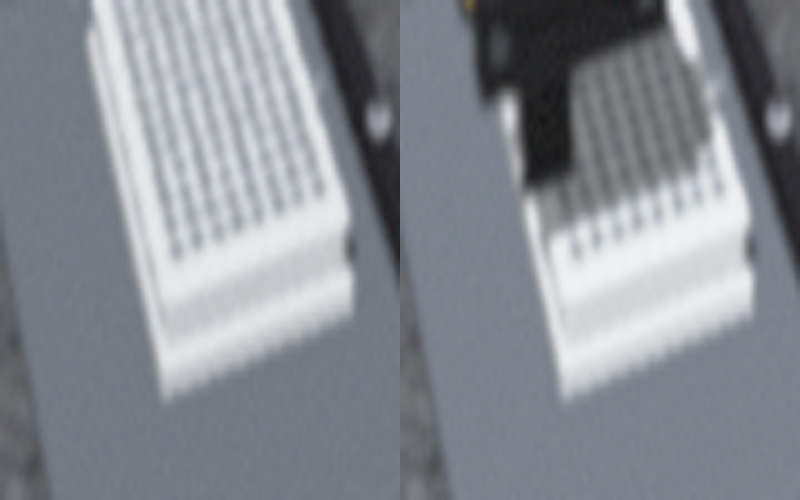

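Request:
move_arm --increments '[{"dp": [-15,0,0],"twist": [0,0,0],"fingers": 60},{"dp": [-15,0,0],"twist": [0,0,0],"fingers": 60},{"dp": [-8,0,0],"twist": [0,0,0],"fingers": 60},{"dp": [0,0,0],"twist": [0,0,0],"fingers": 60},{"dp": [0,0,0],"twist": [0,0,0],"fingers": 60}]'

```text
time_s: 3.2
ee_pos: [0.4893, 0.1221, 0.0455]
ee_rot: [3.141, -0.0, 1.582]
wrist_force: [-1.3, 0.2, 0.9]
opening: 0.69
```

```bash
python3 - <<'E'
from h import *
s=bot.observe(); print(s["time_s"],s["ee_pos"],nest(s["ee_pos"]),s["wrist_force"],s["opening"])
b=shot("side","s3"); x,y=s["ee_pos"][:2]
for z in (.026,.04,.055,.07): print(z,proj(b,[[x,y-.0375,z],[x,y+.0375,z]]).round(1).tolist())
cv2.imwrite("pics/c4.png",cv2.resize(b["image"][190:290,220:340],(720,600),interpolation=cv2.INTER_CUBIC))
E
```

```text
3.2 [0.48934577 0.12212643 0.04545777] [-82.88119805 -21.82933424] [-1.26336373  0.15022028  0.94186156] 0.6902727580562453
0.026 [[274.4, 263.6], [265.8, 239.6]]
0.04 [[273.8, 258.0], [265.2, 234.2]]
0.055 [[273.3, 251.9], [264.6, 228.2]]
0.07 [[272.7, 245.7], [263.9, 222.2]]
```

View pics/c4.png

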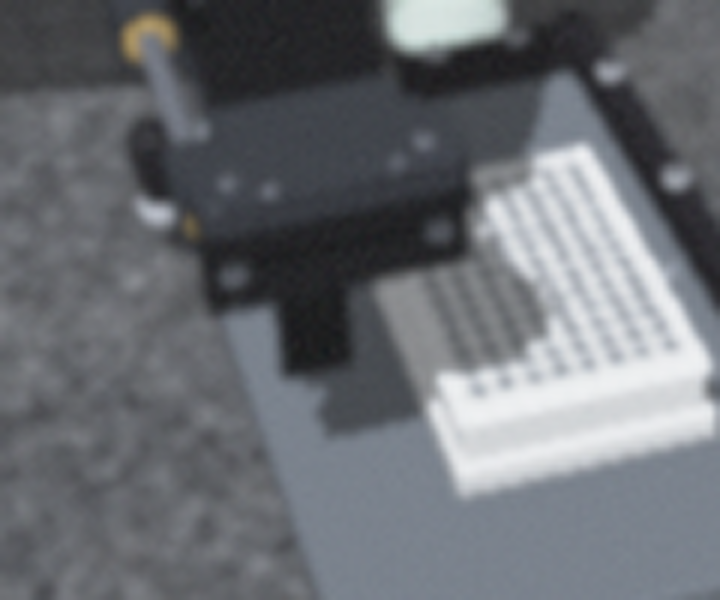

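Request:
move_arm --increments '[{"dp": [0,0,-3],"twist": [0,0,0],"fingers": 60},{"dp": [0,0,-3],"twist": [0,0,0],"fingers": 60},{"dp": [0,0,0],"twist": [0,0,0],"fingers": 60}]'

```text
time_s: 3.55
ee_pos: [0.4886, 0.1218, 0.0385]
ee_rot: [-3.141, 0.001, 1.582]
wrist_force: [-0.2, -1.1, 0.5]
opening: 0.691
```

Request:
move_arm --increments '[{"dp": [0,0,-3],"twist": [0,0,0],"fingers": 60},{"dp": [0,0,-3],"twist": [0,0,0],"fingers": 60},{"dp": [0,0,0],"twist": [0,0,0],"fingers": 60}]'

```text
time_s: 3.85
ee_pos: [0.4885, 0.1218, 0.0326]
ee_rot: [-3.141, 0.0, 1.582]
wrist_force: [0.3, -0.3, 0.1]
opening: 0.693
```

Request:
move_arm --increments '[{"dp": [0,0,-3],"twist": [0,0,0],"fingers": 60},{"dp": [0,0,-3],"twist": [0,0,0],"fingers": 60},{"dp": [0,0,-2],"twist": [0,0,0],"fingers": 60},{"dp": [0,0,0],"twist": [0,0,0],"fingers": 60}]'

```text
time_s: 4.25
ee_pos: [0.4886, 0.1219, 0.0248]
ee_rot: [-3.141, 0.0, 1.582]
wrist_force: [-0.1, -0.4, 0.3]
opening: 0.69
```

Request:
move_arm --increments '[{"dp": [0,0,-3],"twist": [0,0,0],"fingers": 60},{"dp": [0,0,-3],"twist": [0,0,0],"fingers": 60},{"dp": [0,0,0],"twist": [0,0,0],"fingers": 60}]'

```text
time_s: 4.55
ee_pos: [0.4884, 0.1219, 0.0187]
ee_rot: [-3.141, 0.0, 1.582]
wrist_force: [-1.1, 0.2, 0.6]
opening: 0.69
```

```bash
python3 - <<'E'
from h import *
s=bot.observe(); print(s["time_s"],s["ee_pos"],nest(s["ee_pos"]),s["wrist_force"],s["opening"])
b=shot("side","s4"); x,y=s["ee_pos"][:2]
for z in (.0,.016,.026,.04,.055): print(z,((proj(b,[[x,y-.0375,z],[x,y+.0375,z]])-[220,190])*6).round(0).tolist())
cv2.imwrite("pics/c5.png",cv2.resize(b["image"][190:290,220:340],(720,600),interpolation=cv2.INTER_CUBIC))
E
```

```text
4.55 [0.48843657 0.12185669 0.01869677] [-83.79310228 -22.0897876 ] [-1.13233932  0.23591927  0.55362217] 0.6904468706999073
0.0 [[330.0, 503.0], [279.0, 357.0]]
0.016 [[326.0, 466.0], [275.0, 321.0]]
0.026 [[324.0, 443.0], [272.0, 298.0]]
0.04 [[320.0, 409.0], [269.0, 266.0]]
0.055 [[317.0, 373.0], [265.0, 231.0]]
```

View pics/c5.png

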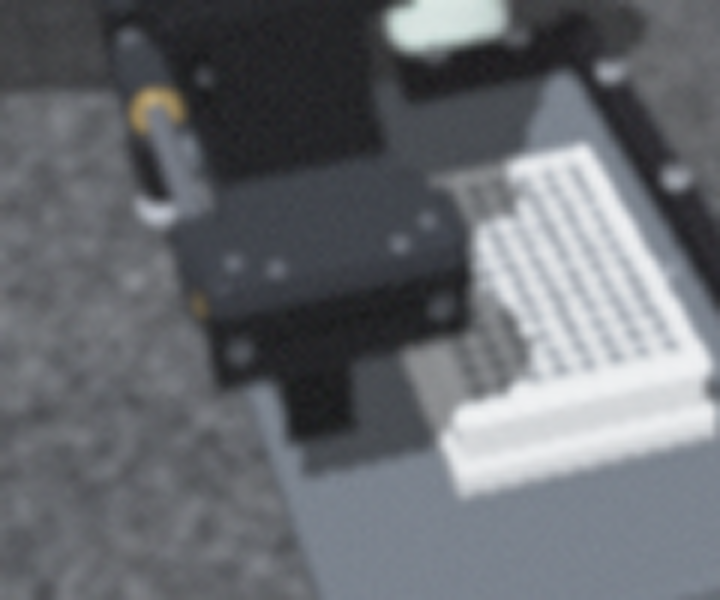

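Request:
move_arm --increments '[{"dp": [0,0,-3],"twist": [0,0,0],"fingers": 60},{"dp": [0,0,-3],"twist": [0,0,0],"fingers": 60},{"dp": [0,0,0],"twist": [0,0,0],"fingers": 60},{"dp": [8,0,0],"twist": [0,0,0],"fingers": 60},{"dp": [8,0,0],"twist": [0,0,0],"fingers": 60}]'

```text
time_s: 5.1
ee_pos: [0.5057, 0.1221, 0.0134]
ee_rot: [3.141, -0.0, 1.582]
wrist_force: [0.6, 0.4, -0.9]
opening: 0.687
```

Request:
move_arm --increments '[{"dp": [5,0,0],"twist": [0,0,0],"fingers": 60},{"dp": [5,0,0],"twist": [0,0,0],"fingers": 60},{"dp": [5,0,0],"twist": [0,0,0],"fingers": 60}]'

```text
time_s: 5.4
ee_pos: [0.52, 0.1219, 0.0131]
ee_rot: [-3.141, 0.0, 1.582]
wrist_force: [-0.4, -0.2, 0.7]
opening: 0.69
```

```bash
cat >> h.py <<'E'
def whiteline(tag):
    """plate -y end: bottom skirt edge corners in the side view -> nest mm at deck height"""
    im=pickle.load(open(tag+".pkl","rb")); h=cv2.cvtColor(im["image"],cv2.COLOR_BGR2HSV)
    m=((h[...,2]>165)&(h[...,1]<50)).astype(np.uint8); m[:195]=0;m[300:]=0;m[:,:255]=0;m[:,350:]=0
    n,l,st,_=cv2.connectedComponentsWithStats(m); k=1+st[1:,4].argmax(); c=np.argwhere(l==k)[:,::-1].astype(float)
    b=c[(c@[0.2,1]).argmax()]; r=c[(c@[1,.6]).argmax()]
    return b,r,nest(ray(im,[b+.5,r+.5],.016)).round(1)
E
python3 - <<'E'
from h import *
shot("side","s5"); 
for t in ("side0","s4","s5"): print(t,*whiteline(t))
b=pickle.load(open("s5.pkl","rb"))
cv2.imwrite("pics/c6.png",cv2.resize(b["image"][190:290,220:340],(720,600),interpolation=cv2.INTER_CUBIC))
E
```

```text
side0 [302. 271.] [338. 262.] [[-36.9 -87.3]
 [ 35.4 -87.1]]
s4 [303. 271.] [339. 261.] [[-35.1 -87.9]
 [ 38.2 -85.1]]
s5 [303. 271.] [342. 260.] [[-35.1 -87.9]
 [ 44.7 -84.5]]
```

View pics/c6.png

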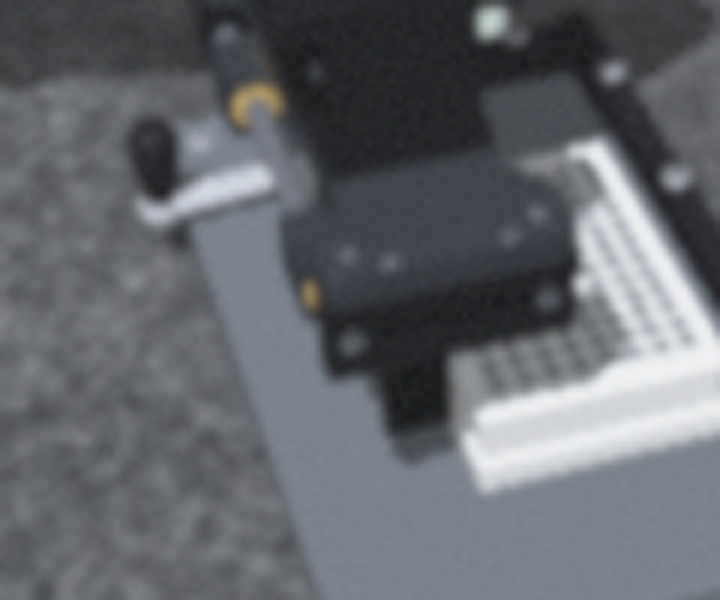

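Request:
move_arm --increments '[{"dp": [5,0,0],"twist": [0,0,0],"fingers": 60},{"dp": [5,0,0],"twist": [0,0,0],"fingers": 60},{"dp": [3,0,0],"twist": [0,0,0],"fingers": 60},{"dp": [2,0,0],"twist": [0,0,0],"fingers": 60}]'

```text
time_s: 5.85
ee_pos: [0.5351, 0.122, 0.0132]
ee_rot: [3.142, -0.0, 1.582]
wrist_force: [-1.3, -0.2, 0.8]
opening: 0.692
```

Request:
move_arm --increments '[{"dp": [1,0,0],"twist": [0,0,0],"fingers": 60},{"dp": [1,0,0],"twist": [0,0,0],"fingers": 60},{"dp": [1,0,0],"twist": [0,0,0],"fingers": 60}]'

```text
time_s: 6.15
ee_pos: [0.5353, 0.1219, 0.0128]
ee_rot: [-3.136, 0.0, 1.582]
wrist_force: [-8.9, -0.5, 5.9]
opening: 0.691
```

Request:
move_arm --increments '[{"dp": [-10,0,0],"twist": [0,0,0],"fingers": 60},{"dp": [-5,0,20],"twist": [0,0,0],"fingers": 20},{"dp": [0,0,35],"twist": [0,0,0],"fingers": 0},{"dp": [0,-45,0],"twist": [0,0,0],"fingers": 0},{"dp": [35,-45,0],"twist": [0,0,0],"fingers": 0}]'

```text
time_s: 6.65
ee_pos: [0.5518, 0.0382, 0.0692]
ee_rot: [3.141, -0.002, 1.586]
wrist_force: [-0.1, 0.2, 0.2]
opening: 0.414
```

Request:
move_arm --increments '[{"dp": [35,-3,0],"twist": [0,0,0],"fingers": 0},{"dp": [0,0,0],"twist": [0,0,0],"fingers": 0},{"dp": [0,0,0],"twist": [0,0,0],"fingers": 0}]'

```text
time_s: 6.95
ee_pos: [0.5886, 0.0345, 0.0679]
ee_rot: [3.141, 0.0, 1.582]
wrist_force: [-0.8, -0.5, 0.3]
opening: 0.136
```

```bash
python3 - <<'E'
from h import *
s=bot.observe(); print(s["time_s"],s["ee_pos"],nest(s["ee_pos"]),s["wrist_force"],s["opening"])
shot("side","s6"); print(whiteline("s6"))
E
```

```text
6.95 [0.58858627 0.0345164  0.06789099] [  15.46053001 -110.44703533] [-0.83875747 -0.45160712  0.26822899] 0.13568531326486283
(array([311., 269.]), array([333., 262.]), array([[-19.4, -87.9],
       [ 26.4, -83.9]]))
```

Request:
move_arm --increments '[{"dp": [2,-6,-15],"twist": [0,0,0],"fingers": 0},{"dp": [0,0,-20],"twist": [0,0,0],"fingers": 0},{"dp": [0,0,-10],"twist": [0,0,0],"fingers": 0},{"dp": [0,0,0],"twist": [0,0,0],"fingers": 0}]'

```text
time_s: 7.4
ee_pos: [0.5882, 0.0287, 0.021]
ee_rot: [-3.137, 0.0, 1.583]
wrist_force: [0.0, 0.3, -0.3]
opening: 0.005
```

Request:
move_arm --increments '[{"dp": [0,0,-4],"twist": [0,0,0],"fingers": 0},{"dp": [0,0,-4],"twist": [0,0,0],"fingers": 0},{"dp": [0,0,0],"twist": [0,0,0],"fingers": 0}]'

```text
time_s: 7.7
ee_pos: [0.5905, 0.0287, 0.0151]
ee_rot: [3.142, -0.0, 1.582]
wrist_force: [-0.3, -0.1, -0.1]
opening: 0.001
```

Request:
move_arm --increments '[{"dp": [0,6,-1],"twist": [0,0,0],"fingers": 0},{"dp": [0,6,0],"twist": [0,0,0],"fingers": 0},{"dp": [0,6,0],"twist": [0,0,0],"fingers": 0},{"dp": [0,6,0],"twist": [0,0,0],"fingers": 0},{"dp": [0,6,0],"twist": [0,0,0],"fingers": 0}]'

```text
time_s: 8.2
ee_pos: [0.5906, 0.0589, 0.0143]
ee_rot: [3.141, 0.0, 1.582]
wrist_force: [-0.6, -1.1, 0.1]
opening: 0.008
```

Request:
move_arm --increments '[{"dp": [0,6,0],"twist": [0,0,0],"fingers": 0},{"dp": [0,6,0],"twist": [0,0,0],"fingers": 0},{"dp": [0,6,0],"twist": [0,0,0],"fingers": 0},{"dp": [0,6,0],"twist": [0,0,0],"fingers": 0},{"dp": [0,6,0],"twist": [0,0,0],"fingers": 0}]'

```text
time_s: 8.7
ee_pos: [0.5904, 0.089, 0.0141]
ee_rot: [-3.141, 0.0, 1.582]
wrist_force: [-0.1, -1.8, 0.7]
opening: 0.002
```

```bash
python3 - <<'E'
from h import *
s=bot.observe(); print(s["time_s"],s["ee_pos"],nest(s["ee_pos"]),s["wrist_force"],s["opening"])
b=shot("side","s7");a=shot("top","t7")
cv2.imwrite("pics/c7.png",np.hstack([cv2.resize(b["image"][180:290,220:370],(500,400),interpolation=cv2.INTER_CUBIC),cv2.resize(a["image"][165:265,260:335],(300,400),interpolation=cv2.INTER_CUBIC)]))
E
```

```text
8.7 [0.59038274 0.08895448 0.01412692] [ 17.81217223 -56.03011892] [-0.064361   -1.78223728  0.67020334] 0.0024173852656152314
```

View pics/c7.png

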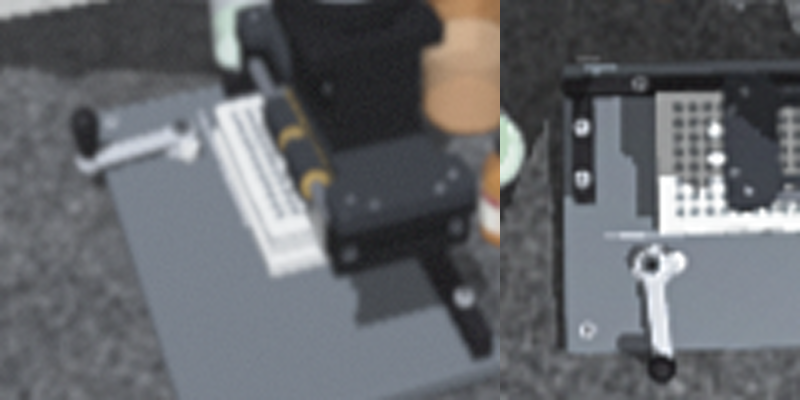

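Request:
move_arm --increments '[{"dp": [0,6,0],"twist": [0,0,0],"fingers": 0},{"dp": [0,6,0],"twist": [0,0,0],"fingers": 0},{"dp": [0,6,0],"twist": [0,0,0],"fingers": 0},{"dp": [0,5,0],"twist": [0,0,0],"fingers": 0},{"dp": [0,3,0],"twist": [0,0,0],"fingers": 0}]'

```text
time_s: 9.3
ee_pos: [0.5903, 0.1153, 0.0141]
ee_rot: [-3.141, -0.0, 1.583]
wrist_force: [-0.9, -0.8, -0.2]
opening: 0.004
```

Request:
move_arm --increments '[{"dp": [0,2,0],"twist": [0,0,0],"fingers": 0},{"dp": [0,2,0],"twist": [0,0,0],"fingers": 0},{"dp": [0,1,0],"twist": [0,0,0],"fingers": 0}]'

```text
time_s: 9.6
ee_pos: [0.5905, 0.1197, 0.0141]
ee_rot: [3.142, -0.0, 1.582]
wrist_force: [-0.2, -1.4, -0.8]
opening: 0.001
```

Request:
move_arm --increments '[{"dp": [0,1,0],"twist": [0,0,0],"fingers": 0},{"dp": [0,1,0],"twist": [0,0,0],"fingers": 0},{"dp": [0,1,0],"twist": [0,0,0],"fingers": 0}]'

```text
time_s: 9.9
ee_pos: [0.5906, 0.1225, 0.0142]
ee_rot: [3.141, -0.0, 1.582]
wrist_force: [-0.1, -0.7, -0.5]
opening: 0.005
```

Request:
move_arm --increments '[{"dp": [0,1,0],"twist": [0,0,0],"fingers": 0},{"dp": [0,1,0],"twist": [0,0,0],"fingers": 0}]'

```text
time_s: 10.1
ee_pos: [0.5906, 0.1246, 0.0142]
ee_rot: [3.141, -0.0, 1.582]
wrist_force: [0.4, -1.0, -0.2]
opening: 0.005
```

Request:
move_arm --increments '[{"dp": [0,1,0],"twist": [0,0,0],"fingers": 0},{"dp": [0,1,0],"twist": [0,0,0],"fingers": 0},{"dp": [0,1,0],"twist": [0,0,0],"fingers": 0}]'

```text
time_s: 10.4
ee_pos: [0.5905, 0.1276, 0.0142]
ee_rot: [3.142, -0.0, 1.582]
wrist_force: [-0.2, -0.8, -0.9]
opening: 0.004
```

Request:
move_arm --increments '[{"dp": [0,1,0],"twist": [0,0,0],"fingers": 0},{"dp": [0,1,0],"twist": [0,0,0],"fingers": 0}]'

```text
time_s: 10.6
ee_pos: [0.5905, 0.1295, 0.0142]
ee_rot: [3.142, 0.0, 1.582]
wrist_force: [-0.1, -1.1, -0.3]
opening: 0.004
```

```bash
python3 - <<'E'
from h import *
a=shot("top","t8"); im=a["image"]
h=cv2.cvtColor(im,cv2.COLOR_BGR2GRAY)
for x in (10,25,45):
  y=np.arange(90,130,2.0); uv=proj(a,np.c_[world(np.c_[np.full_like(y,x),y]),np.full_like(y,.034)])
  print(x,cv2.remap(h,uv[:,0].astype(np.float32)[None],uv[:,1].astype(np.float32)[None],1)[0])
cv2.imwrite("pics/c8.png",cv2.resize(im[170:250,270:350],(640,600),interpolation=cv2.INTER_CUBIC))
E
```

```text
10 [127 142 146 133 117 131 146 142 129 122 138 148 158 162 147 113  93 167
 182 175]
25 [109 132 138 125 114 127 147 140 123 115 131 150 155 153 140 105  40  28
  26  27]
45 [123 139 145 132 114 129 148 143 127 118 130 152 153 156 157 131  45  32
  40  44]
```

View pics/c8.png

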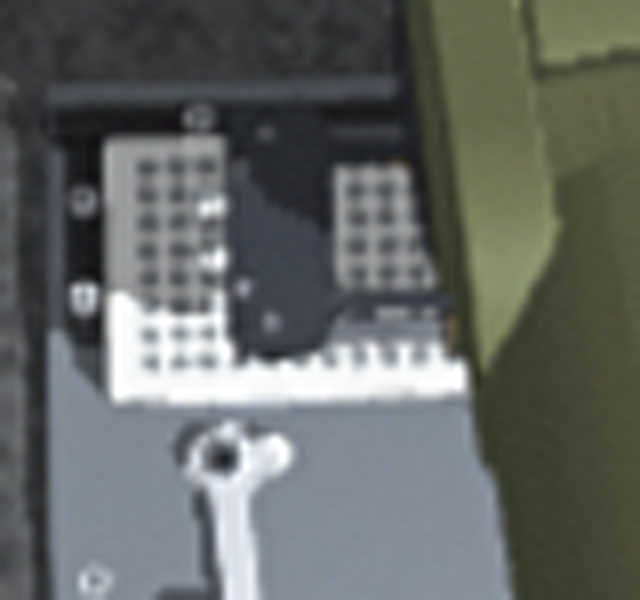

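Request:
move_arm --increments '[{"dp": [0,1,0],"twist": [0,0,0],"fingers": 0},{"dp": [0,1,0],"twist": [0,0,0],"fingers": 0}]'

```text
time_s: 10.85
ee_pos: [0.5905, 0.1298, 0.0142]
ee_rot: [-3.141, 0.002, 1.581]
wrist_force: [-1.3, -6.2, 0.8]
opening: 0.003
```

Request:
move_arm --increments '[{"dp": [0,1,0],"twist": [0,0,0],"fingers": 0},{"dp": [0,1,0],"twist": [0,0,0],"fingers": 0}]'

```text
time_s: 11.05
ee_pos: [0.5905, 0.1299, 0.0142]
ee_rot: [-3.141, 0.004, 1.58]
wrist_force: [-0.4, -9.4, 3.9]
opening: 0.007
```

Request:
move_arm --increments '[{"dp": [0,-14,0],"twist": [0,0,0],"fingers": 0},{"dp": [0,0,25],"twist": [0,0,0],"fingers": 0},{"dp": [0,0,30],"twist": [0,0,0],"fingers": 0},{"dp": [-40,25,0],"twist": [0,0,0],"fingers": 20},{"dp": [-42,25,0],"twist": [0,0,0],"fingers": 40}]'

```text
time_s: 11.55
ee_pos: [0.5096, 0.1698, 0.0705]
ee_rot: [3.138, -0.002, 1.579]
wrist_force: [-0.8, 1.3, -0.8]
opening: 0.106
```

Request:
move_arm --increments '[{"dp": [0,0,0],"twist": [0,0,0],"fingers": 40},{"dp": [0,0,0],"twist": [0,0,0],"fingers": 40},{"dp": [0,0,0],"twist": [0,0,0],"fingers": 40}]'

```text
time_s: 11.85
ee_pos: [0.5096, 0.1691, 0.0696]
ee_rot: [3.14, -0.001, 1.581]
wrist_force: [-0.2, -0.1, 0.7]
opening: 0.371
```

Request:
move_arm --increments '[{"dp": [0,-4,-25],"twist": [0,0,0],"fingers": 40},{"dp": [0,0,-22],"twist": [0,0,0],"fingers": 40},{"dp": [0,0,-8],"twist": [0,0,0],"fingers": 40},{"dp": [0,0,0],"twist": [0,0,0],"fingers": 40}]'

```text
time_s: 12.25
ee_pos: [0.5084, 0.1643, 0.0131]
ee_rot: [-3.14, 0.001, 1.58]
wrist_force: [-0.1, 0.3, 0.6]
opening: 0.461
```

Request:
move_arm --increments '[{"dp": [8,0,0],"twist": [0,0,0],"fingers": 40},{"dp": [8,0,0],"twist": [0,0,0],"fingers": 40},{"dp": [5,0,0],"twist": [0,0,0],"fingers": 40},{"dp": [2,0,0],"twist": [0,0,0],"fingers": 40}]'

```text
time_s: 12.65
ee_pos: [0.533, 0.1656, 0.0149]
ee_rot: [3.14, -0.0, 1.582]
wrist_force: [-0.4, -0.6, -0.2]
opening: 0.461
```

Request:
move_arm --increments '[{"dp": [1,0,0],"twist": [0,0,0],"fingers": 40},{"dp": [1,0,0],"twist": [0,0,0],"fingers": 40},{"dp": [1,0,0],"twist": [0,0,0],"fingers": 40}]'

```text
time_s: 12.95
ee_pos: [0.5344, 0.1655, 0.0142]
ee_rot: [-3.141, -0.0, 1.582]
wrist_force: [0.6, 0.3, 0.0]
opening: 0.461
```

Request:
move_arm --increments '[{"dp": [1,0,0],"twist": [0,0,0],"fingers": 40},{"dp": [1,0,0],"twist": [0,0,0],"fingers": 40}]'

```text
time_s: 13.15
ee_pos: [0.5348, 0.1656, 0.0139]
ee_rot: [-3.138, 0.0, 1.582]
wrist_force: [-6.1, -0.6, 4.9]
opening: 0.465
```

Request:
move_arm --increments '[{"dp": [-22,0,0],"twist": [0,0,0],"fingers": 40},{"dp": [0,0,40],"twist": [0,0,0],"fingers": 10},{"dp": [0,0,40],"twist": [0,0,0],"fingers": 0},{"dp": [-25,42,0],"twist": [0,0,0],"fingers": 0},{"dp": [-26,42,0],"twist": [0,0,0],"fingers": 0}]'

```text
time_s: 13.65
ee_pos: [0.4655, 0.25, 0.0964]
ee_rot: [3.137, -0.003, 1.577]
wrist_force: [1.2, 1.2, -0.3]
opening: 0.182
```

Request:
move_arm --increments '[{"dp": [0,0,0],"twist": [0,0,0],"fingers": 0},{"dp": [0,0,0],"twist": [0,0,0],"fingers": 0},{"dp": [0,0,-30],"twist": [0,0,0],"fingers": 0},{"dp": [0,0,-28],"twist": [0,0,0],"fingers": 0},{"dp": [0,0,0],"twist": [0,0,0],"fingers": 0}]'

```text
time_s: 14.15
ee_pos: [0.4617, 0.2462, 0.0328]
ee_rot: [-3.136, 0.005, 1.58]
wrist_force: [-0.4, -0.3, -0.0]
opening: 0.006
```

```bash
python3 - <<'E'
from h import *
s=bot.observe(); print(s["time_s"],s["ee_pos"],nest(s["ee_pos"])-[-45,85],s["wrist_force"],s["opening"])
E
```

```text
14.15 [0.46168222 0.24620454 0.03277134] [-64.27773363  17.5244822 ] [-0.37582475 -0.34978605 -0.04568046] 0.0055831093204639325
```

Request:
move_arm --increments '[{"dp": [2,-10,0],"twist": [0,0,0],"fingers": 0},{"dp": [2,-9,0],"twist": [0,0,0],"fingers": 0},{"dp": [2,-6,0],"twist": [0,0,0],"fingers": 0},{"dp": [2,-6,0],"twist": [0,0,0],"fingers": 0}]'

```text
time_s: 14.55
ee_pos: [0.4727, 0.2181, 0.0375]
ee_rot: [3.14, -0.002, 1.581]
wrist_force: [-0.1, 0.4, 0.9]
opening: 0.006
```

Request:
move_arm --increments '[{"dp": [3,-5,0],"twist": [0,0,0],"fingers": 0},{"dp": [2,-5,0],"twist": [0,0,0],"fingers": 0},{"dp": [2,-4,0],"twist": [0,0,0],"fingers": 0},{"dp": [2,-3,0],"twist": [0,0,0],"fingers": 0}]'

```text
time_s: 14.95
ee_pos: [0.4817, 0.2021, 0.0368]
ee_rot: [3.139, -0.002, 1.582]
wrist_force: [1.6, 4.0, 1.1]
opening: 0.007
```

```bash
cat >> h.py <<'E'
def knob(tag):
    """dark knob near its arc in the side view: best q by darkness of projected knob top"""
    c=pickle.load(open(tag+".pkl","rb")); g=cv2.GaussianBlur(cv2.cvtColor(c["image"],cv2.COLOR_BGR2GRAY),(0,0),1.2)
    q=np.arange(0,1.72,.1); n=np.c_[-45-62*np.cos(q),85-62*np.sin(q)]
    uv=proj(c,np.c_[world(n),np.full(len(q),.05)]).round().astype(int)
    return list(zip(q.round(1),g[uv[:,1],uv[:,0]]))
E
python3 - <<'E'
from h import *
s=bot.observe(); print(s["time_s"],s["ee_pos"],nest(s["ee_pos"])-[-45,85],s["wrist_force"],s["opening"])
a=shot("top","t9");b=shot("side","s9")
cv2.imwrite("pics/c9.png",np.hstack([cv2.resize(b["image"][180:270,220:340],(400,300),interpolation=cv2.INTER_CUBIC),cv2.resize(a["image"][170:275,265:370],(300,300),interpolation=cv2.INTER_CUBIC)]))
print(knob("s9"))
E
```

```text
14.95 [0.48174463 0.20212676 0.03676311] [-44.66595086 -26.75562869] [1.6337222  3.97789069 1.05722784] 0.006841278395948556
[(np.float64(0.0), np.uint8(62)), (np.float64(0.1), np.uint8(56)), (np.float64(0.2), np.uint8(48)), (np.float64(0.3), np.uint8(59)), (np.float64(0.4), np.uint8(62)), (np.float64(0.5), np.uint8(68)), (np.float64(0.6), np.uint8(58)), (np.float64(0.7), np.uint8(39)), (np.float64(0.8), np.uint8(34)), (np.float64(0.9), np.uint8(47)), (np.float64(1.0), np.uint8(104)), (np.float64(1.1), np.uint8(111)), (np.float64(1.2), np.uint8(91)), (np.float64(1.3), np.uint8(80)), (np.float64(1.4), np.uint8(78)), (np.float64(1.5), np.uint8(76)), (np.float64(1.6), np.uint8(80)), (np.float64(1.7), np.uint8(121))]
```

Request:
move_arm --increments '[{"dp": [-4,5,0],"twist": [0,0,0],"fingers": 0},{"dp": [-14,0,0],"twist": [0,0,0],"fingers": 0},{"dp": [-10,0,0],"twist": [0,0,0],"fingers": 0},{"dp": [0,-14,0],"twist": [0,0,0],"fingers": 0},{"dp": [0,-12,0],"twist": [0,0,0],"fingers": 0}]'

```text
time_s: 15.55
ee_pos: [0.4518, 0.1791, 0.0361]
ee_rot: [-3.141, 0.001, 1.583]
wrist_force: [-0.4, 0.0, 0.2]
opening: 0.004
```

Request:
move_arm --increments '[{"dp": [0,0,0],"twist": [0,0,0],"fingers": 0},{"dp": [8,-2,0],"twist": [0,0,0],"fingers": 0},{"dp": [7,-2,0],"twist": [0,0,0],"fingers": 0},{"dp": [6,-3,0],"twist": [0,0,0],"fingers": 0}]'

```text
time_s: 15.95
ee_pos: [0.4732, 0.1727, 0.0357]
ee_rot: [-3.139, 0.001, 1.582]
wrist_force: [-3.2, -1.6, 1.1]
opening: 0.002
```

```bash
python3 - <<'E'
from h import *
s=bot.observe(); print(s["time_s"],s["ee_pos"],nest(s["ee_pos"])-[-45,85],s["wrist_force"],s["opening"])
E
```

```text
15.95 [0.47319824 0.1727463  0.03569506] [-53.51156933 -56.04738857] [-3.20934854 -1.55459494  1.09724124] 0.001773653283651217
```

Request:
move_arm --increments '[{"dp": [6,-1,0],"twist": [0,0,0],"fingers": 0},{"dp": [6,-1,0],"twist": [0,0,0],"fingers": 0},{"dp": [6,-1,0],"twist": [0,0,0],"fingers": 0},{"dp": [6,-1,0],"twist": [0,0,0],"fingers": 0}]'

```text
time_s: 16.35
ee_pos: [0.4981, 0.1694, 0.0361]
ee_rot: [-3.142, 0.0, 1.582]
wrist_force: [-2.0, -1.3, -0.8]
opening: 0.007
```

Request:
move_arm --increments '[{"dp": [5,0,0],"twist": [0,0,0],"fingers": 0},{"dp": [4,0,0],"twist": [0,0,0],"fingers": 0},{"dp": [3,0,0],"twist": [0,0,0],"fingers": 0}]'

```text
time_s: 16.65
ee_pos: [0.5095, 0.1692, 0.036]
ee_rot: [-3.141, 0.0, 1.582]
wrist_force: [-2.4, -1.5, 0.5]
opening: 0.004
```

Request:
move_arm --increments '[{"dp": [2,0,0],"twist": [0,0,0],"fingers": 0},{"dp": [2,0,0],"twist": [0,0,0],"fingers": 0}]'

```text
time_s: 16.85
ee_pos: [0.5137, 0.1696, 0.0361]
ee_rot: [3.141, -0.0, 1.582]
wrist_force: [-1.4, -1.5, -1.6]
opening: 0.006
```

Request:
move_arm --increments '[{"dp": [1,0,0],"twist": [0,0,0],"fingers": 0},{"dp": [1,0,0],"twist": [0,0,0],"fingers": 0}]'

```text
time_s: 17.05
ee_pos: [0.5141, 0.1695, 0.036]
ee_rot: [-3.139, 0.0, 1.582]
wrist_force: [-7.0, -2.5, 3.9]
opening: 0.006
```

Request:
move_arm --increments '[{"dp": [1,0,0],"twist": [0,0,0],"fingers": 0},{"dp": [1,0,0],"twist": [0,0,0],"fingers": 0}]'

```text
time_s: 17.25
ee_pos: [0.5142, 0.1695, 0.0359]
ee_rot: [-3.135, 0.001, 1.583]
wrist_force: [-11.4, -2.7, 7.8]
opening: 0.003
```

Request:
move_arm --increments '[{"dp": [1,0,0],"twist": [0,0,0],"fingers": 0},{"dp": [1,0,0],"twist": [0,0,0],"fingers": 0}]'

```text
time_s: 17.45
ee_pos: [0.5143, 0.1695, 0.0357]
ee_rot: [-3.131, 0.001, 1.583]
wrist_force: [-16.1, -3.0, 12.1]
opening: 0.003
```

Lever at its hard stop. I'll back off, lift clear and check with a last look.

Request:
move_arm --increments '[{"dp": [-12,0,0],"twist": [0,0,0],"fingers": 0},{"dp": [-15,0,0],"twist": [0,0,0],"fingers": 0},{"dp": [0,0,45],"twist": [0,0,0],"fingers": 0},{"dp": [0,0,45],"twist": [0,0,0],"fingers": 0},{"dp": [-20,0,45],"twist": [0,0,0],"fingers": 0}]'

```text
time_s: 17.95
ee_pos: [0.475, 0.1702, 0.1738]
ee_rot: [3.136, -0.002, 1.581]
wrist_force: [-0.1, 1.6, 0.6]
opening: 0.007
```

Request:
move_arm --increments '[{"dp": [-20,-45,20],"twist": [0,0,0],"fingers": 0},{"dp": [0,-45,0],"twist": [0,0,0],"fingers": 0},{"dp": [0,-45,0],"twist": [0,0,0],"fingers": 0},{"dp": [0,-45,0],"twist": [0,0,0],"fingers": 0},{"dp": [0,0,0],"twist": [0,0,0],"fingers": 0}]'

```text
time_s: 18.45
ee_pos: [0.455, -0.0139, 0.1914]
ee_rot: [3.136, -0.0, 1.572]
wrist_force: [0.2, 0.6, 0.4]
opening: 0.009
```

```bash
python3 - <<'E'
from h import *
s=bot.observe(); print(s["time_s"],s["ee_pos"],s["wrist_force"])
a=shot("top","t10");b=shot("side","s10")
cv2.imwrite("pics/c10.png",np.hstack([cv2.resize(b["image"][180:280,220:370],(390,300),interpolation=cv2.INTER_CUBIC),cv2.resize(a["image"][165:270,230:370],(400,300),interpolation=cv2.INTER_CUBIC)]))
E
```

```text
18.45 [ 0.4550495  -0.0139419   0.19136293] [0.17421854 0.61137913 0.4279284 ]
```

View pics/c10.png

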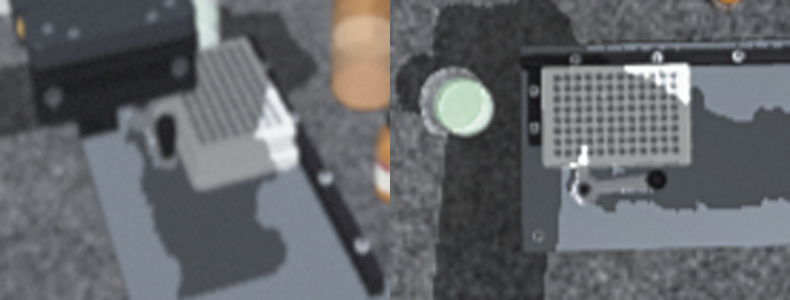

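```bash
python3 -c "
from rig import bot
print(bot.finish_job())"
```

```text
the job is handed in; nothing more can be done
None
```

The plate is seated against the back fence and end stop, the lever is closed on it, and the job was handed in at about 18.5 s. No verdict came back.

**What I did:**
1. Pushed the plate along x to the fence with two spread fingertips.
2. Slid it along the fence to the end stop with closed fingers.
3. Pressed it against the fence once more.
4. Pushed the knob round in two pushes to its hard stop.
5. Backed the arm clear.

**Last checks:**
- **Contact force:** the force rose to 6–9 N with no further travel at the fence and at the end stop. At the lever's end it rose to 16 N.
- **Position:** both fence pushes stopped at the same place, to within about 0.1 mm once the nest's slight turn is allowed for.
- **Final pictures:** the plate is in the corner square to the fence, the handle lies along −y with the roller at the plate's front side, and the arm is clear. The beaker and the visible parts of the bottles look undisturbed by eye; I did not measure them.

**What disagreed or was not measured:**
- **Fingertip height:** in the side view the tips sat about 28 mm higher than the reported TCP height and the 19 mm fingertip figure give. My first push in x therefore passed over the plate without touching it. I went by the side view and low contact forces after that.
- **Finger thickness:** the closed fingers were about 15 mm thick, not the 30 mm I had assumed.
- **Clamp force and lever angle:** I did not measure the roller's force on the plate or the final lever angle directly.

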